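# Feed the microtome forward: unlock, key, lock

## Robot

A 6-joint arm with a two-finger parallel gripper is mounted at the origin on the work surface. World frame = base frame: x ahead of the robot, y to its left, z up, the work surface at z = 0. Lengths are in mm, angles in degrees, forces in N, time in s.
With the tool pointing down it reaches from about 375 to 900 mm from the base axis. Payload 3.1 kg.
Tool frame: the origin (TCP) lies at the very end of the fingers, on their centre line; the grasp point (between the pads) lies 19 mm behind it (pinch_z is the distance from the TCP to the grasp point, in mm); z points along the fingers, y is the line along which they close (so a half turn about z gives the same grasp; the last joint's range is limited). The gripper opens to 87 mm and grips with 3 to 60 N. Pads are 19 mm wide; open, the fingers measure 117 mm over their backs; the gripper's body (75 mm by 190 mm) begins 51 mm behind the grasp point.
Start: joints at [-10.227, 30.224, 82.088, -0, 67.689, -10.227], TCP at [624.977, 0.034, 222.548] pointing down, gripper open.
Joint ranges: [-176.69, 176.69], [-43.24, 126.21], [12.49, 139.97], [-82, 262], [0, 151.66], [-163.58, 163.58]. Speed limits (degrees/s): [159.86, 159.86, 180, 180, 180, 180].

## Interface

Orientations are given as a 3x3 rotation matrix whose columns are the frame's x, y, z axes.
In Python, from station import goto, servo_line, movej, gripper_to, sleep, inverse_kinematics, get_state, read_camera, camera_info, Unreachable, sign_off, pinch_z gives the robot as it stands. Calls block until the motion is done:
- goto(position, orientation): joint-space move of the TCP to a pose.
- servo_line(position, rotation=None, velocity=150): straight line of the TCP; rotation=None keeps the orientation; velocity is the mean speed in mm/s.
- movej(angles): joint-space move.
- gripper_to(opening, f_grip=None): finger opening in mm; f_grip is the grip in N (None keeps the last); returns when the fingers have stopped.
- sleep(seconds).
- inverse_kinematics(position, orientation): joint angles nearest the present ones, or None.
- get_state(): the state.
- read_camera(name): name is "scene" or "side" or "wrist"; returns the picture (480x640x3 uint8, red, green, blue); there is no depth.
- camera_info(name): a dict with "K" (3x3 intrinsics, pixels), "world_to_cam" (4x4, takes a point from world to camera coordinates); the wrist camera has in their place "hand_eye" (4x4, takes a point from camera to tool coordinates, whose origin is the TCP and whose axes are the flange's). Camera axes: x right, y down, z forward; pixel columns grow to the right and rows downward; lengths in mm; the calibration is good to about 2 mm. The wrist camera is an equidistant fisheye: a pixel r from the principal point sees the ray r / f radians off the axis. A picture is of the moment at which its call begins: read the wrist's pose just before it. camera_info takes no time and is no camera call.
A pose or a line that the arm cannot do raises Unreachable and nothing moves.
- sign_off(): hands the job in; it is judged then, once.
The state is a dict: "t": time; "joint_positions": joint angles; "qvel": joint speeds; "joint_efforts": joint torques, N m; "eef_pos": TCP position; "eef_rot": TCP orientation; "contact_force": force on the tool from outside, world axes, zero at the start; "moment": the same for the moment, N m; "grip_width": finger opening in mm; "finger_force": force on a finger pad.
Only numpy, scipy, OpenCV 4.12 (cv2) and the standard library are available. Lean on these libraries where they do the work, as an engineer would, in place of code of your own. Each camera call takes 0.05 s, during which the arm holds its last target. There are 200 camera calls.

## Task

Advance the microtome by one feed step from its console: pull the push-pull knob on the console's front straight out until it snaps into its on position, and with the knob out press the oblong membrane key on top until it gives, firmly but without crushing it (no more than about 40 N). Then push the knob fully home again to lock the feed. Do not press the square or the round key, and leave the slide rack, the jar and the cassettes standing where they are.

Things in the scene. Friction and masses are not known exactly. Their poses are not given: they have to be found in the camera images.
- console: Control console, fixed low black box, white top and front, 170 mm (x, front to back) by 320 mm (y) by 80 mm high. Origin: centre of its underside, on the bench; x points from front to back, away from the robot (turned up to 20 degrees), z up. Front face at x = -87 mm, top at z = 80 mm. On the top a black display hood, up to z = 98 mm, from x = 44 to 80 mm, 200 mm long.
- knob_face (a point): Centre of the outer face of the push-pull knob's head; moves with it; 55 mm above the bench, axes as the console's. Black mushroom head, 42 mm across, 12 mm thick (its back 12 mm along +x from here), on a level steel neck 12 mm thick. Pull along -x, push along +x. Pushed in, the head's back stands 36 mm off the console's front, room for fingers; a 22 mm collar there is 3 mm thick.
- dial: Rotary dial on the console's front, left or right of the push-pull knob: black, 38 mm across, reaching only 19 mm out, no neck, with a grey bar across; fixed and not part of the job. Origin: on the console's front face, at the dial's centre.
- knob (a joint): Travel of the push-pull knob: 0 = pushed home (off, locked), 0.020 m = pulled out (on). Over-centre detent: it resists with about 6 to 8 N (10 N if moved fast), passes its middle at 0.010 m and from there snaps by itself to the nearer end and stays there.
- feed_key_top (a point): Centre of the top of the oblong membrane key (feed key): white, 20 mm (x) by 44 mm (y), its top 5 mm above the console's top; axes as the console's. The three keys stand in a row along the console's y, 70 mm apart, in any order, about 25 mm in front of the console's centre line, each on a thin flat grey pad.
- feed_key (a joint): Downward travel of the oblong key, 0 to 0.0015 m, sprung: starts to move at about 1.3 N, about 5 N at the stop. It counts as pressed beyond 0.0009 m (about 3.5 N).
- square_key_top (a point): Centre of the top of the square membrane key, 22 mm by 22 mm, white, same height; not to be pressed.
- round_key_top (a point): Centre of the top of the round membrane key, 24 mm in diameter, white, same height; not to be pressed.
- square_key (a joint): Downward travel of the square key, as for the oblong key.
- round_key (a joint): Downward travel of the round key, as for the oblong key.
- slide_rack: Loose wooden frame with upright glass slides, 76 mm by 120 mm by 76 mm high, 0.25 kg, standing on the bench beside the console's +y end. Origin: centre of its underside.
- jar: Loose amber glass jar, 56 mm in diameter, 75 mm high, 0.18 kg, on the bench beside the console's -y end. Origin: centre of its underside.
- cassettes: Loose stack of grey and white cassettes, 28 mm by 40 mm by 24 mm high, on the bench, near the jar. Origin: centre of its underside.
Things that resemble listed ones, but are neither listed nor needed, are in the scene too. What is shaped like the jar but yellow is not meant.

How it is judged:
By the outcome, as a careful person would: the job done as asked, in the order asked, and still so for the second after the job is handed in, with the robot touching nothing.
It also fails if it takes over 51 s, if anything falls off the work surface, if the arm or the gripper's body presses on something with over 40 N, if the wrist force passes 120 N, or if a joint passes its speed limit or range.

## Working session

There is one attempt and no reset: what is moved stays moved. The work goes in short steps, each a Python script; the robot and the scene stay as the last script left them, time stands still between calls to the robot, and variables do not carry over. Pictures are saved under pics/ and viewed, at most 10 in all, crops included, and the job is handed in when it is done.

```bash
ls; mkdir -p pics; python3 - <<'E'
from station import *
import cv2,numpy as np
ims=[]
for n in("scene","side","wrist"):
    im=read_camera(n); cv2.imwrite(f"pics/{n}0.png",im[:,:,::-1])
    i=camera_info(n); print(n,{k:np.round(v,3).tolist() if not isinstance(v,str) else v for k,v in i.items()})
s=get_state(); print(s['t'],s['eef_pos'],np.round(s['eef_rot'],3),s['contact_force'],pinch_z)
E
```

```text
pics
scene {'K': [[451.716, 0.0, 321.859], [0.0, 451.716, 236.812], [0.0, 0.0, 1.0]], 'world_to_cam': [[0.266, 0.964, 0.003, -218.659], [0.715, -0.195, -0.671, -353.365], [-0.646, 0.181, -0.741, 1257.89], [0.0, 0.0, 0.0, 1.0]]}
side {'K': [[503.385, 0.0, 320.31], [0.0, 503.385, 235.568], [0.0, 0.0, 1.0]], 'world_to_cam': [[-0.974, -0.228, 0.005, 595.923], [-0.114, 0.471, -0.875, 123.001], [0.197, -0.852, -0.484, 893.165], [0.0, 0.0, 0.0, 1.0]]}
wrist {'K': [[371.648, 0.0, 317.72], [0.0, 371.648, 240.796], [0.0, 0.0, 1.0]], 'hand_eye': [[0.001, -0.953, -0.303, 83.773], [1.0, 0.0, 0.001, 1.341], [-0.001, -0.303, 0.953, -163.623], [0.0, 0.0, 0.0, 1.0]]}
0.15 [6.24439579e+02 1.44687770e-01 2.21787282e+02] [[-0.     1.    -0.002]
 [ 1.     0.     0.   ]
 [ 0.    -0.002 -1.   ]] [-0.43794919  0.34339726 -0.9002004 ] 18.700000000000003
```

View pics/scene0.png

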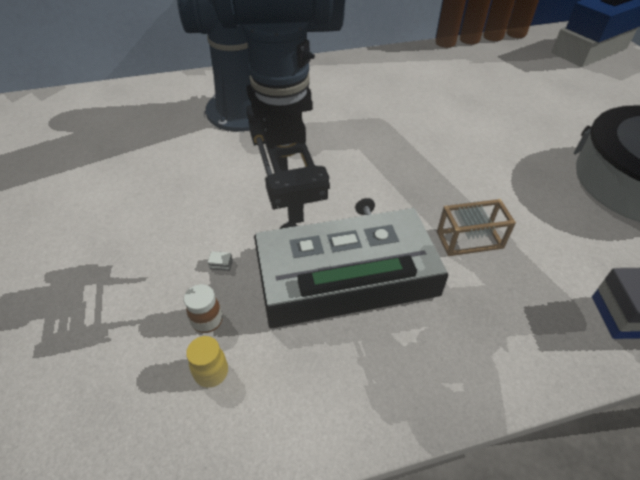

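View pics/side0.png

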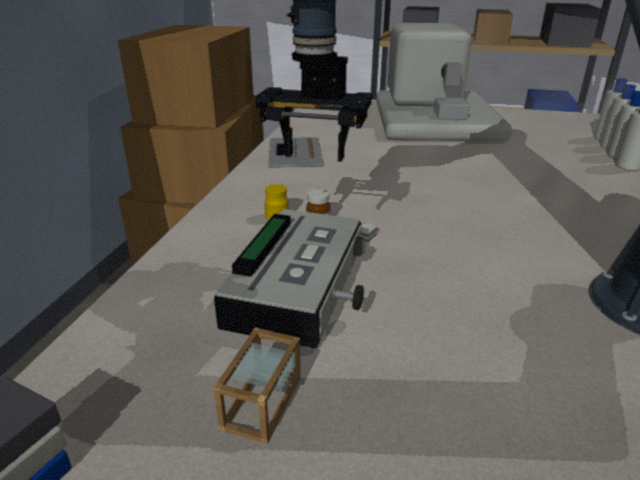

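View pics/wrist0.png

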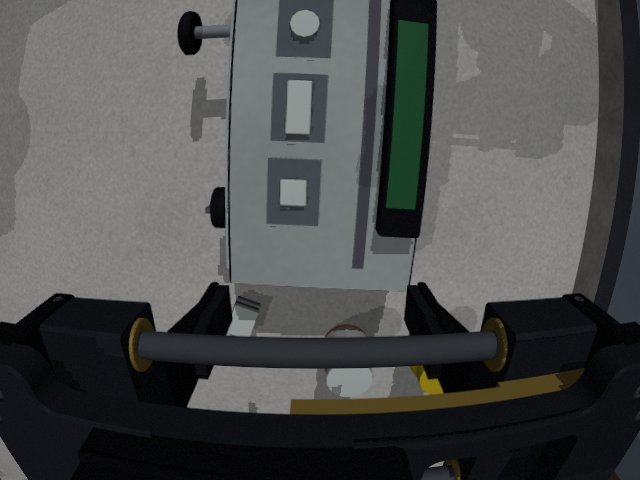

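Wrist view: the push-pull knob, with neck, has its head at about (190,33). The neckless dial is at (218,207). The keys are round (305,23), oblong (299,107) and square (293,192). In the scene view the knob is at (365,206) and the oblong key at (344,240). In the side view the knob is at (359,297), the oblong at (309,252), the round at (297,272), and the square at (321,234).

There are two jar-like things: an amber one with a white lid, scene (203,308), which is the jar, and a yellow one at (207,361), which isn't. I'll segment and triangulate.

```bash
cat > h.py <<'E'
import numpy as np,cv2
from station import *
def ray(n,uv,s=None):
    i=camera_info(n);K=i['K'];u,v=uv
    d=np.array([(u-K[0,2])/K[0,0],(v-K[1,2])/K[1,1],1.])
    if n!='wrist':
        M=np.linalg.inv(i['world_to_cam'])
    else:
        a,b=d[:2];r=np.hypot(a,b);d=np.array([np.sin(r)*a/r,np.sin(r)*b/r,np.cos(r)])
        T=np.eye(4);T[:3,:3]=s['eef_rot'];T[:3,3]=s['eef_pos'];M=T@i['hand_eye']
    d=M[:3,:3]@d
    return M[:3,3],d/np.linalg.norm(d)
def onz(r,z): return r[0]+r[1]*(z-r[0][2])/r[1][2]
def tri(rs):
    P=[np.eye(3)-np.outer(d,d) for o,d in rs]
    x=np.linalg.solve(sum(P),sum(p@o for p,(o,d) in zip(P,rs)))
    return x,[round(float(np.linalg.norm(p@(x-o))),1) for p,(o,d) in zip(P,rs)]
def blob(im,seed,rad,f):
    """component nearest seed within rad of mask f(gray); returns contour"""
    g=cv2.cvtColor(im,cv2.COLOR_RGB2GRAY);m=f(g).astype(np.uint8)
    w=np.zeros_like(m);cv2.circle(w,seed,rad,1,-1);m&=w
    n,l,st,c=cv2.connectedComponentsWithStats(m)
    k=max(range(1,n),key=lambda k:st[k,4] - 5*np.hypot(*(c[k]-seed)))
    return c[k],st[k],(l==k).astype(np.uint8)
E
python3 - <<'E'
from h import *
s=get_state()
im={n:read_camera(n) for n in("scene","side","wrist")}
seeds={'round':{'scene':(381,235),'side':(297,272),'wrist':(305,23)},'oblong':{'scene':(344,240),'side':(309,252),'wrist':(299,107)},'square':{'scene':(306,245),'side':(321,234),'wrist':(293,192)}}
for k,v in seeds.items():
    rs=[]
    for n,p in v.items():
        g=cv2.cvtColor(im[n],cv2.COLOR_RGB2GRAY);R={'scene':14,'side':10,'wrist':36}[n]
        loc=g[p[1]-R//2:p[1]+R//2,p[0]-R//2:p[0]+R//2]
        t=(int(g[p[1],p[0]])+int(np.percentile(loc,5)))//2
        if n=='wrist': t=int(g[p[1],p[0]])-25
        c,st,m=blob(im[n],p,R,lambda g:g>t)
        rs.append(ray(n,c,s)); print(k,n,t,c.round(1),st, onz(rs[-1],85).round(1))
    print(k,tri(rs)[0].round(1),tri(rs)[1], tri([rs[0],rs[2]])[0].round(1))
rs=[]
for n,p,R in(('scene',(365,206),13),('side',(359,297),15),('wrist',(190,33),25)):
    c,st,m=blob(im[n],p,R,lambda g:g<50); rs.append(ray(n,c,s));print('knob',n,c.round(1),st,onz(rs[-1],55).round(1))
print(tri(rs))
a=cv2.resize(im['wrist'][0:240,160:340],None,fx=2.5,fy=2.5);b=cv2.resize(im['side'][200:350,215:385],None,fx=2,fy=2);o=np.zeros((600,800,3),np.uint8);o[:600,:450]=a;o[:300,450:790]=b
cv2.imwrite('pics/c1.png',o[:,:,::-1])
E
```

```text
round scene 138 [381.3 233.5] [375 229  13  10 101] [612.1 170.9  85. ]
round side 117 [296.2 272. ] [290 268  14   9  96] [612.8 172.2  85. ]
round wrist 120 [303.8  22.7] [290  10  29  27 589] [614.7 170.1  85. ]
round [613.5 170.6  84.8] [1.2, 0.8, 1.3] [614.9 169.3  88.3]
oblong scene 142 [344.1 239.2] [332 234  25  11 196] [607.6 100.7  85. ]
oblong side 119 [309.5 251.2] [301 243  17  16 150] [608.1 102.4  85. ]
oblong wrist 122 [297.7 106.2] [ 286   80   25   54 1234] [610.  100.4  85. ]
oblong [608.8 100.6  84.7] [1.1, 0.8, 1.2] [610.1 100.   87.9]
square scene 140 [306.1 244.7] [300 240  13  11 111] [602.3  30.9  85. ]
square side 111 [321.2 233.2] [315 230  13   8  76] [602.8  33.7  85. ]
square wrist 122 [291.9 191.9] [279 179  27  26 636] [604.7  30.5  85. ]
square [603.5  30.9  84.5] [1.3, 0.9, 1.2] [604.8  30.7  87.6]
knob scene [363.5 205.3] [357 201  16  12  97] [503.8 175.9  55. ]
knob side [357.7 297.3] [353 286  10  24 191] [508.7 176.9  55. ]
knob wrist [189.4  33.2] [177  12  38  43 848] [509.5 176.3  55. ]
(array([508.1908532 , 175.93095259,  55.93067607]), [2.7, 1.5, 1.6])
```

View pics/c1.png

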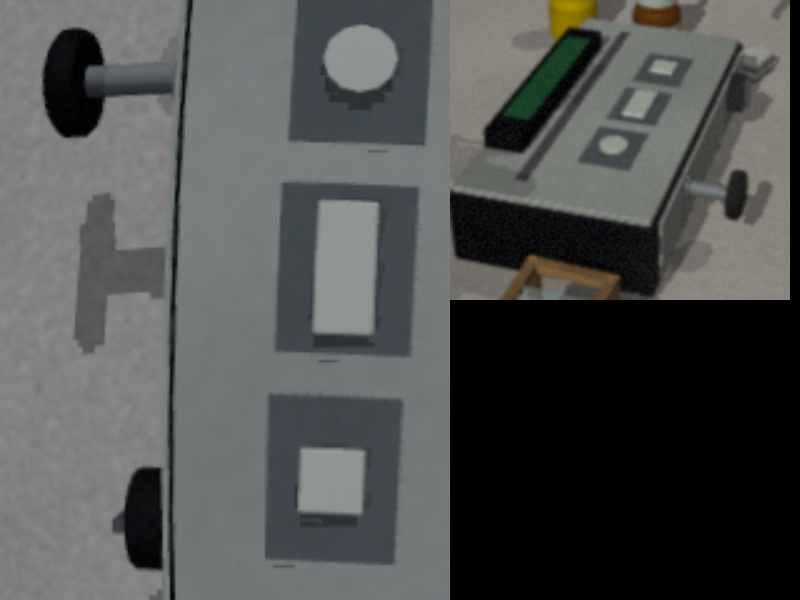

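Heights agree with the text (keys at 84.7, knob at 55.9) and so does the key spacing (70 mm). Yaw is about -4°. The knob with the neck, next to the round key, is the one to pull. Next I move above its neck and check it from close by.

```bash
cat >> h.py <<'E'
key=np.array([608.8,100.6,84.7]);cy=np.array([10.,139.7,0]);cy/=np.linalg.norm(cy);cx=np.array([cy[1],-cy[0],0])
R=np.column_stack([-cx,cy,[0,0,-1]])
def P(x,y,z): # console-aligned offsets from feed key centre, absolute z
    p=key+cx*x+cy*y;p[2]=z;return p
def rel(p): d=np.asarray(p)-key;return np.array([d@cx,d@cy,p[2]])
E
python3 - <<'E'
from h import *
gripper_to(60,20)
goto(P(-81.5,68,170),R)
s=get_state();im=read_camera('wrist');cv2.imwrite('pics/w1.png',im[:,:,::-1])
print(s['t'],rel(s['eef_pos']).round(1),s['joint_positions'],s['contact_force'],s['grip_width'])
E
```

```text
2.1833 [-80.7  67.8 170.3] [ 6.67013359e+00  2.91506336e+01  9.44836304e+01 -1.63589413e-02
  5.62948528e+01 -7.91625999e+01] [-0.66376763 -0.25347131  0.13175233] 59.59744909415862
```

View pics/w1.png

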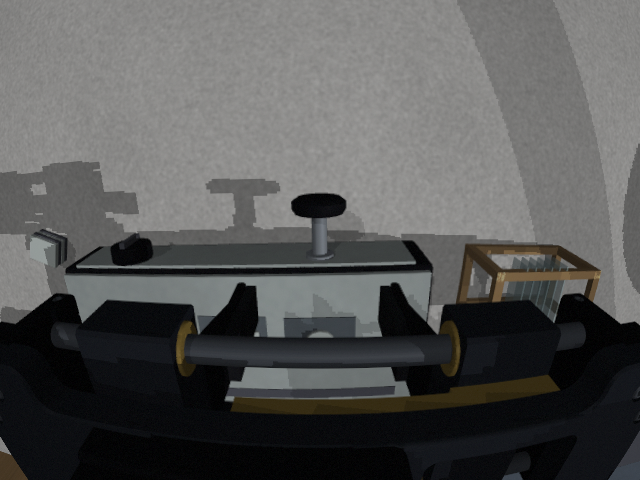

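The close view shows the head at (319,205), the neck running down to the collar at (320,254), and the dial at (132,248). The gap behind the head is clear.

```bash
python3 - <<'E'
from h import *
s=get_state();im=cv2.imread('pics/w1.png')[:,:,::-1].copy()
c,st,m=blob(im,(319,205),30,lambda g:g<50);print(c,st)
g=cv2.cvtColor(im,cv2.COLOR_RGB2GRAY);print(g[190:262:2,319]);print(g[235,305:336])
z=lambda uv,h:rel(onz(ray('wrist',uv,s),h)).round(1)
b=st[1]+st[3]
print('headback top',z((319,b),76),'neck',z((320,235),61),'collar',z((320,254),55+8))
o,d=ray('wrist',c,s);o0,d0=[508.2-o[0],175.9-o[1]],None
print('left/right of head',z((st[0],c[1]),55),z((st[0]+st[2],c[1]),55))
r2=[ray('scene',(363.5,205.3)),ray('side',(357.7,297.3)),(o,d)];x,e=tri(r2);print(rel(x),e)
E
```

```text
[318.28305235 205.42147294] [ 291  194   55   27 1127]
[148 121   2   2   7   5   7  10  13  11  12  14  11  11  74  90  89 103
 104 104 103 103 103 102 102 103 102 103 101 101 101 101  86  49 102  70]
[ 99  99 100 100 100 101  89  62  61  66  75  86  93  97 104 109 115 118
 119 112 105  98  75  80  78  77  78  76  76  74  74]
headback top [-95.4  68.8  76. ] neck [-80.4  69.6  61. ] collar [-65.6  69.6  63. ]
left/right of head [-102.3   47.3   55. ] [-102.3   89.6   55. ]
[-105.00914949   67.97885247   57.00272905] [2.7, 2.2, 2.3]
```

```bash
python3 - <<'E'
from h import *
def show(l):
    s=get_state();print(l,round(s['t'],2),rel(s['eef_pos']).round(1),s['contact_force'].round(1),round(s['grip_width'],1))
servo_line(P(-81,69,36),R,100);show('down')
gripper_to(19,10);show('closed')
for x in(-86,-90,-94,-98,-101,-104,-106):
    servo_line(P(x,69,36),R,40);show('pull')
s=get_state();im=read_camera('wrist');cv2.imwrite('pics/w2.png',im[:,:,::-1])
cv2.imwrite('pics/s2.png',cv2.resize(read_camera('side')[180:360,200:420],None,fx=3,fy=3)[:,:,::-1])
E
```

```text
down 3.73 [-80.5  69.1  36.6] [-0.1 -0.5 -0.3] 60.1
closed 4.67 [-81.  69.  36.] [ 0.4  0.  -0.7] 18.8
pull 4.95 [-86.6  69.   35.9] [-0.4  0.8  0.4] 18.9
pull 5.2 [-88.   69.2  36.3] [ 4.1 -1.2 -2. ] 19.2
pull 5.45 [-91.3  69.1  36.3] [ 5.7 -1.3 -2.3] 18.9
pull 5.7 [-98.   69.   36.2] [ 0.5 -0.1  1.2] 18.9
pull 5.95 [-103.    68.9   35.7] [ 0.5  0.3 -0.6] 19.3
pull 6.2 [-104.8   69.    35.9] [-1.  -1.2  0.1] 18.9
pull 6.45 [-106.2   69.    36. ] [-0.6 -0.3  0.1] 18.8
```

View pics/s2.png

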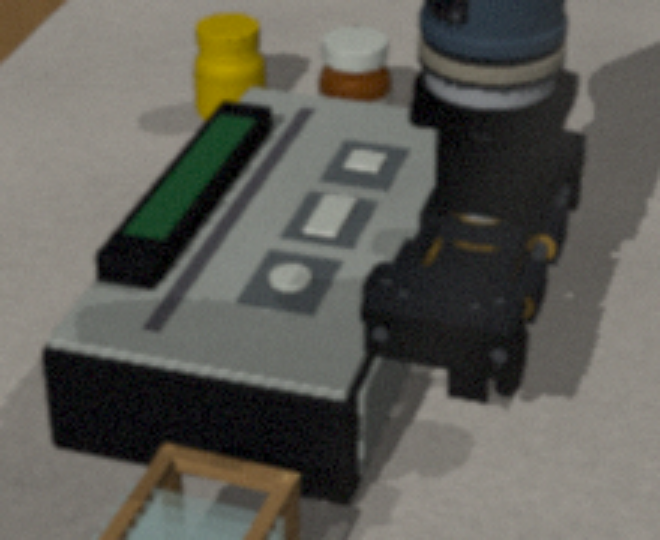

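The force rose to 6 N and then dropped to 0, so the knob snapped out; the gripper hides it in the side view. Next I back off, lift, and check the head position from the same viewpoint as before.

```bash
python3 - <<'E'
from h import *
servo_line(P(-100,69,36),R,80);gripper_to(60,10)
servo_line(P(-100,69,120),R,150)
gripper_to(0,20)
s=get_state();im=read_camera('wrist');cv2.imwrite('pics/w3.png',im[:,:,::-1])
print(s['t'],rel(s['eef_pos']).round(1),s['contact_force'].round(1),s['grip_width'])
# head-back top edge: project P at -97 and -117 to compare by scanning column
g=cv2.cvtColor(im,cv2.COLOR_RGB2GRAY)
for v in range(100,300,4):
    print(v,g[v,319],rel(onz(ray('wrist',(319,v),s),76)).round(0)[:2],end=' | ')
E
```

```text
9.6417 [-100.   69.  120.] [ 0.7 -0.4 -0.6] 0.3550983116454562
100 138 [-197.   70.] | 104 137 [-195.   70.] | 108 138 [-192.   70.] | 112 130 [-190.   70.] | 116 135 [-188.   70.] | 120 138 [-186.   70.] | 124 137 [-183.   70.] | 128 141 [-181.   70.] | 132 134 [-179.   70.] | 136 135 [-177.   70.] | 140 138 [-175.   70.] | 144 140 [-172.   70.] | 148 147 [-170.   70.] | 152 140 [-168.   70.] | 156 141 [-166.   70.] | 160 144 [-163.   70.] | 164 145 [-161.   70.] | 168 139 [-159.   70.] | 172 141 [-157.   70.] | 176 138 [-154.   70.] | 180 146 [-152.   70.] | 184 140 [-150.   70.] | 188 137 [-147.   70.] | 192 139 [-145.   70.] | 196 143 [-143.   70.] | 200 142 [-140.   70.] | 204 139 [-138.   70.] | 208 4 [-136.   70.] | 212 9 [-133.   70.] | 216 4 [-131.   70.] | 220 6 [-129.   70.] | 224 14 [-126.   70.] | 228 12 [-124.   70.] | 232 13 [-121.   70.] | 236 7 [-119.   70.] | 240 99 [-117.   70.] | 244 107 [-114.   70.] | 248 111 [-112.   70.] | 252 110 [-109.   70.] | 256 109 [-107.   70.] | 260 109 [-104.   70.] | 264 107 [-102.   70.] | 268 109 [-99.  70.] | 272 109 [-96.  70.] | 276 107 [-94.  70.] | 280 106 [-91.  70.] | 284 106 [-88.  70.] | 288 31 [-86.  70.] | 292 31 [-83.  70.] | 296 31 [-80.  70.] |
```

View pics/w3.png

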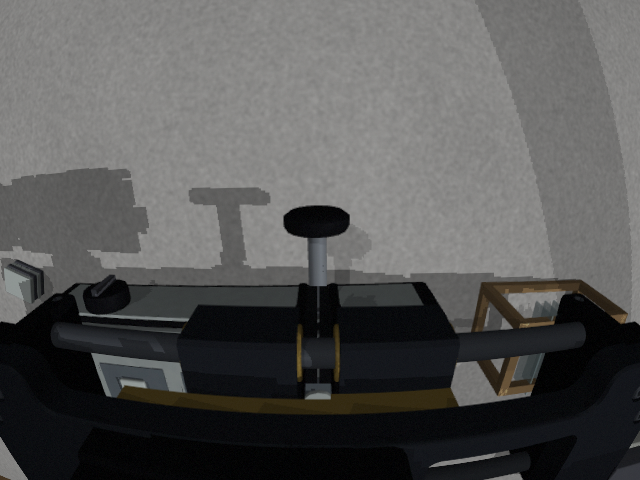

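The head's back edge is now at row 238, which is −118 mm (it was −96), so the knob is fully out. Next, press the oblong key with closed fingers.

```bash
python3 - <<'E'
from h import *
servo_line(P(0,0,120),R,150);servo_line(P(0,0,90),R,80);sleep(.2)
f0=np.mean([get_state()['contact_force'][2] for _ in range(3)])
z=88.5
while z>77:
    servo_line(P(0,0,z),R,10);sleep(.1)
    s=get_state();f=s['contact_force'][2]-f0
    print(z,s['eef_pos'][2].round(2),round(f,1),end=' | ')
    if f>10:break
    z-=.7 if f<5 else .4
sleep(.2);s=get_state();print(s['contact_force'],rel(s['eef_pos']))
servo_line(P(0,0,120),R,100);print(get_state()['t'])
E
```

```text
88.5 88.56 0.4 | 87.8 87.76 0.5 | 87.1 87.07 0.2 | 86.39999999999999 86.39 0.8 | 85.69999999999999 85.68 0.3 | 84.99999999999999 85.23 1.7 | 84.29999999999998 84.54 3.7 | 83.59999999999998 83.93 5.3 | 83.19999999999997 83.92 7.6 | 82.79999999999997 83.88 9.4 | 82.39999999999996 83.8 10.5 | [-2.88161826  0.38652923 10.51218447] [1.42880207e-01 3.64057182e-02 8.38229925e+01]
16.0
```

Key bottomed out at 10.5 N. Now push the knob home against its outer face.

```bash
python3 - <<'E'
from h import *
servo_line(P(-160,69,120),R,150);servo_line(P(-160,69,40),R,120);sleep(.2)
f0=get_state()['contact_force']@cx
for x in list(np.arange(-150,-123,3))+list(np.arange(-123,-112,1)):
    servo_line(P(x,69,40),R,30);sleep(.05)
    s=get_state();f=s['contact_force']@cx-f0
    print(x,rel(s['eef_pos'])[0].round(1),round(f,1),end=' | ')
    if x>-126 and f<-14:break
servo_line(P(-160,69,40),R,100);servo_line(P(-150,69,150),R,150);gripper_to(60,10)
servo_line(P(-100,69,150),R,150)
sleep(.2);s=get_state();im=read_camera('wrist');cv2.imwrite('pics/w4.png',im[:,:,::-1])
c,st,m=blob(im,(319,205),45,lambda g:g<50);print(s['t'],st,rel(onz(ray('wrist',(319,st[1]+st[3]),s),76)).round(1))
b=read_camera('scene')[160:400,160:560];cv2.imwrite('pics/s4.png',np.vstack([cv2.resize(im[150:350],(800,250))[:,:,::-1],cv2.resize(b,(580,348))[:,:,::-1] if 0 else cv2.copyMakeBorder(cv2.resize(b,(580,348)),0,0,0,220,0)[:,:,::-1]]))
E
```

```text
-150 -150.1 -0.8 | -147 -147.0 -1.3 | -144 -143.9 -0.8 | -141 -142.7 -4.8 | -138 -140.6 -6.9 | -135 -136.5 -5.3 | -132 -129.7 -1.3 | -129 -128.4 -1.0 | -126 -125.9 0.3 | -123 -122.8 -1.0 | -122 -122.7 -2.9 | -121 -122.7 -5.0 | -120 -122.6 -8.0 | -119 -122.6 -8.8 | -118 -122.7 -10.1 | -117 -122.7 -11.1 | -116 -122.7 -14.1 | 27.0 [ 289  225   57   26 1108] [-101.   70.   76.]
```

View pics/s4.png

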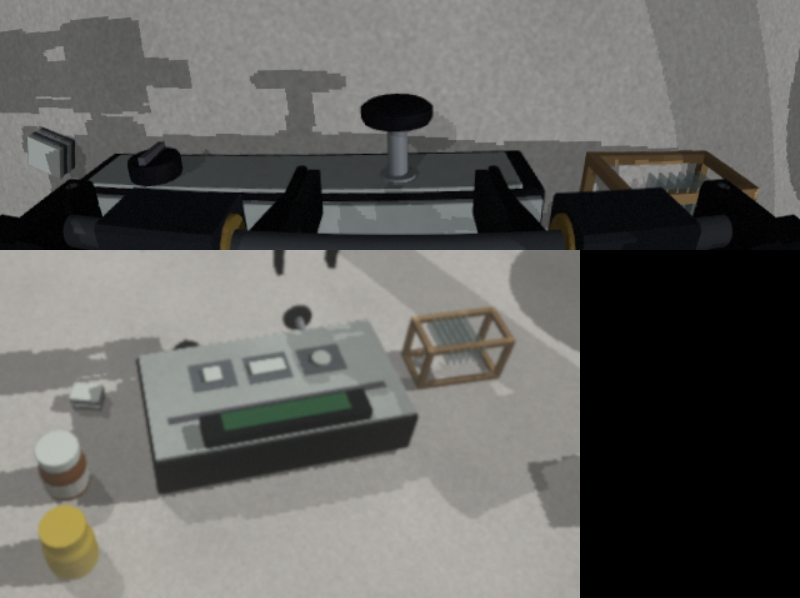

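The push gave a detent peak, then the snap, then a hard stop about 20 mm after contact, and nothing else has moved. The measured edge (−101) is a few mm from the first one (−96), so I'll compare it from the identical first viewpoint before handing in.

```bash
python3 - <<'E'
from h import *
servo_line(P(-80.7,67.8,170.3),R,120);sleep(.3)
s=get_state();im=read_camera('wrist');a=cv2.imread('pics/w1.png')[:,:,::-1].copy()
for i in(a,im):
    c,st,m=blob(i,(319,205),30,lambda g:g<50);g=cv2.cvtColor(i,cv2.COLOR_RGB2GRAY)
    print(c.round(1),st,g[215:262:2,319])
print(rel(s['eef_pos']),s['t'],s['contact_force'].round(1), rel(onz(ray('wrist',(319,st[1]+st[3]),s),76)),)
E
```

```text
[318.3 205.4] [ 291  194   55   27 1127] [ 12  13  91  89  94 104 103 104 103 103 104 104 104 103 103 102 101 102
 101 100  61  69  99  65]
[318.5 206.8] [ 292  195   54   28 1132] [  9  13  38  90  89  96 103 103 103 102 102 103 102 102 101 102 102 101
 100 100  89  55  79  72]
[-81.47643548  67.75906397 169.80766896] 27.7833 [ 0.7  0.1 -0.9] [-95.26160012  68.85014281  76.        ]
```

The head is at the same place as at the start (−95.3 against −95.4), so the knob is fully home. I'm handing in.

```bash
python3 -c "
from station import *
print(sign_off())"
```

```text
the job is handed in; nothing more can be done
None
```

I pulled the knob out until it snapped on, pressed the oblong key to its stop at about 10.5 N, pushed the knob fully home again, and handed the job in at about 28 s; the final camera view showed nothing else moved.

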